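# Tip the pill box onto its taped place

### The job

The yellow pill box stands on end on the green bedside stand; it should lie flat with its cover up in the white taped rectangle, where its owner can find and open it from bed. Push it over with the fingers, high up on the cover side so that it falls towards the tape, and slide it as needed so that no part of it sticks out past the tape's outer edge. Only push it, never pick it up, and leave the lota, the parrot, the mirror and the bulldog clip where they are.

Things in the scene. Friction and masses are not known exactly. Their poses are not given: they have to be found in the camera images.
- stand: Two nested green plastic stools, fixed: the upper seat is a flat square, 420 x 420 mm. Origin: centre of the seat's top surface (height 0), z up, x and y along its edges. It stands a little turned and shifted each time.
- tape: Rectangle of 8 mm wide white tape stuck flat on the seat (under 1 mm thick, no step), fixed. Outer edges 116 mm along its x by 150 mm along its y. Origin: its centre, on the seat; z up. Its +y points away from the pill box, which stands within 0.08 rad of its axes and 6 mm of its centre line.
- pillbox: Yellow plastic pill box standing on a small end, loose, about 0.14 kg: 64 mm wide (its x), 34 thick (its y), 110 tall (its z). Origin: centre of the end it stands on. Flip-top cover (cream, shut, immovable): -y face. Plain back: +y face, facing the tape, 10 to 40 mm short of its near outer edge. Pushed high on the cover it tips; past 17 degrees it falls by itself onto its back.
- foot_l (a point): Corner of the pill box's plain back (+y face): x = -32 mm, bottom end. The bottom edge of this face is the pivot of the fall and hardly slides.
- foot_r (a point): Corner of the pill box's plain back: x = +32 mm, bottom end. Once the box lies (34 mm high, its y axis down, its z axis along the fall) this end sticks out of the tape's near end; the box slides on the seat at 1 to 2 N.
- head_l (a point): Corner of the pill box's plain back: x = -32 mm, top end (110 mm from the bottom end).
- head_r (a point): Corner of the pill box's plain back: x = +32 mm, top end.
- lota: Round steel water pot (lota) with lid and brass knob, loose: 84 mm across, 111 mm tall. Origin: centre of its underside. Bystander, in the row along the seat's robot-side edge.
- parrot: Green ceramic parrot figurine on a white disc, loose: base 54 mm across, 96 mm tall. Origin: centre of its underside. Bystander in the same row.
- mirror: Small wooden mirror upright on a wooden foot, loose: foot 56 x 90 mm (x, y), 124 mm tall. Origin: centre of its underside. Bystander in the same row.
- clip: Chrome-plated bulldog clip lying flat, loose: 60 mm wide (its y), about 58 mm long (its x), 23 mm high. Origin: under its spring roll. Bystander near the seat's far edge.

How it is judged:
By the outcome, as a careful person would: the job done as asked, in the order asked, and still so for the second after the job is handed in, with the robot touching nothing.
It also fails if it takes over 35 s, if anything falls off the work surface, if the arm or the gripper's body presses on something with over 40 N, if the wrist force passes 120 N, or if a joint passes its speed limit or range.

### The arm

A 7-joint arm with a two-finger parallel gripper is mounted at the origin on the work surface. World frame = base frame: x ahead of the robot, y to its left, z up, the work surface at z = 0. Lengths are in m, angles in rad, forces in N, time in s.
With the tool pointing down it reaches from about 0.375 to 0.925 m from the base axis. Payload 3.1 kg.
Tool frame: the origin (TCP) lies at the very end of the fingers, on their centre line; the grasp point (between the pads) lies 19 mm behind it; x points along the fingers, y is the direction in which the jaws open and shut, and the axes are right-handed (so a half turn about x gives the same grasp; the last joint's range is limited). The gripper opens to 85 mm and grips with 20 to 120 N. Pads are 22 mm wide; open, the fingers measure 114 mm over their backs; the gripper's body (76 mm by 85 mm) begins 54 mm behind the grasp point. The pads swing forward as they close: fully open they stand 13 mm farther back than shut.
Start: joints at [-1.441, 0.383, 0.044, 1.598, -0.018, 1.161, -0.05], TCP at [0.147, 0.633, 0.231] pointing down, gripper open.
Joint ranges: [-2.61, 2.61], [-0.41, 2.15], [-1.48, 1.57], [0, 2.5], [-1.57, 4.71], [0.05, 1.97], [-2.85, 2.85]. Speed limits (rad/s): [2.79, 2.79, 3.14, 3.14, 3.14, 3.14, 3.14].

### API

Orientations are given as a unit quaternion [x, y, z, w].
In Python, from station import env gives the robot as it stands.
- The arm moves only by the tool drive_tool, never from a script. Its argument "deltas" is a list of rows, each a list of 5 numbers: the shift along the world's x, y, z in units of 40 mm (1.0 is 40 mm), then the turn about the world's z in units of 6 degrees (1.0 is 6 degrees), then the closure in counts, from 0 (fully open) to 255 (shut). In form: [[dx, dy, dz, turn, fingers], ...]. A call has exactly 10 rows; each row shifts and turns the commanded pose from where the row before left it; what a row does not reach is not made up. A row lasts 1/12 s, in which the tool goes at most 41.7 mm and 7.16 degrees, less where a joint would pass 70% of its speed; a pose out of reach is approached as far as the arm can. A call is refused whole if a number of a shift passes 1 or a number of a turn 1, either way. A call with a gripper value outside its range is refused whole. The fingers move at their own pace and stop on an object; "newtons" is the grip in N (left out, the last holds). Time passes only in rows, so rows that do not move let the fingers close, or fill a call up. It gives the time, the measured TCP pose, the force and the opening at its end, in the units of the state.
- env.sense(): the state, without advancing time (a new reading comes with each control period).
- env.grab_frame(name): name is "scene" or "top"; returns the picture (420x560x3 uint8, red, green, blue); there is no depth.
- env.camera_info(name): a dict with "fx", "fy", "cx", "cy" (pixels), "D" ([k1, k2, p1, p2, k3] as OpenCV has them; the pictures are not rectified), "world_from_camera" (4x4, takes a point from camera to world coordinates). Camera axes: x right, y down, z forward; pixel columns grow to the right and rows downward; lengths in m; the calibration is good to about 2 mm. A picture is of the moment at which its call begins. camera_info takes no time and is no camera call.
- env.sign_off(): hands the job in, once; it reports no verdict.
The state is a dict: "time": time; "q": joint angles; "qd": joint speeds; "joint_efforts": joint torques, N m; "tcp_pos": TCP position; "tool_rot": TCP orientation; "contact_force": force on the tool from outside, world axes, zero at the start; "wrist_torque": the same for the moment, N m; "finger_gap": opening from 0.0 (shut) to 1.0 (fully open).
Only numpy, scipy, OpenCV 4.12 (cv2) and the standard library are available. Lean on these libraries where they do the work, as an engineer would, in place of code of your own. Each camera call takes 0.05 s, during which the arm holds its last target. There are 200 camera calls.

## Working session

There is one attempt and no reset: what is moved stays moved. The work goes in short steps, Python scripts to look and compute and a tool call to move; the robot and the scene stay as the last step left them, time stands still between calls to the robot, and variables do not carry over. Pictures are saved under pics/ and viewed, about 8 in all and at most 12, crops included, and the job is handed in when it is done.

Besides the shell and the picture viewer there is one more tool, called in YAML: its name, and indented under it one key for each argument. drive_tool: Moves the arm, as the interface text tells. Its arguments: {"type":"object","properties":{"deltas":{"type":"array"},"newtons":{"type":"number"}},"required":["deltas"]}

```bash
ls; mkdir -p pics
python3 - <<'E'
from station import env
import cv2,numpy as np
np.set_printoptions(precision=4,suppress=True)
for n in("scene","top"):
    cv2.imwrite(f"pics/{n}0.png",env.grab_frame(n)[:,:,::-1]); i=env.camera_info(n)
    print(n,i["fx"],i["fy"],i["cx"],i["cy"],i["D"]);print(i["world_from_camera"])
s=env.sense();print(s["time"],s["tcp_pos"],s["tool_rot"])
E
```

```text
pics
scene 505.8959778642606 505.8959778642606 284.64763957521205 206.52415087712484 [-0.1283  0.      0.      0.      0.    ]
[[-0.2265  0.8234 -0.5203  1.0383]
 [ 0.974   0.1915 -0.121   0.1139]
 [-0.     -0.5342 -0.8453  0.8837]
 [ 0.      0.      0.      1.    ]]
top 437.7054859648824 437.7054859648824 280.2610463023649 214.389617671273 [-0.0403  0.      0.      0.      0.    ]
[[-0.0079 -0.9919  0.1268  0.465 ]
 [-0.9998  0.0058 -0.0168  0.0277]
 [ 0.0159 -0.1269 -0.9918  0.8127]
 [ 0.      0.      0.      1.    ]]
0.1 [0.1466 0.6324 0.23  ] [ 0.0795  0.7026 -0.0812  0.7025]
```

View pics/scene0.png

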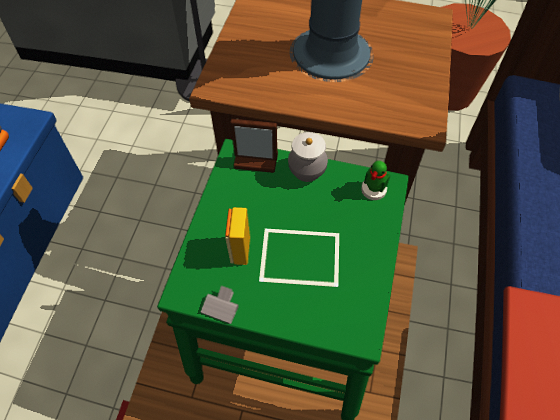

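View pics/top0.png

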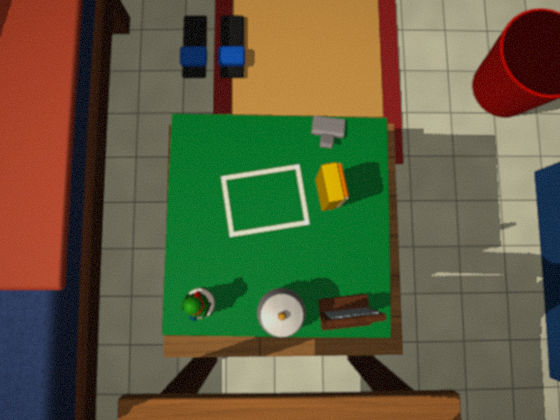

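The seat spans top-view columns 165–390 and rows 113–337. The box is at about (332,187) with its cover on the right, and the tape is to its left, so it must fall towards world +y. The clip is above it at (328,130), and the row of bystanders is along the bottom. Next I'll zoom in.

```bash
cat > h.py <<'E'
from station import env
import cv2,numpy as np
np.set_printoptions(precision=4,suppress=True)
def cam(n):
    i=env.camera_info(n);return np.array([[i["fx"],0,i["cx"]],[0,i["fy"],i["cy"]],[0,0,1.]]),np.array(i["D"],float),np.array(i["world_from_camera"])
def up(n,px,z):
    K,D,T=cam(n);p=cv2.undistortPoints(np.array(px,float).reshape(-1,1,2),K,D).reshape(-1,2)
    d=np.c_[p,np.ones(len(p))]@T[:3,:3].T;z=np.broadcast_to(z,len(p))
    return T[:3,3]+d*((z-T[2,3])/d[:,2])[:,None]
def proj(n,P):
    K,D,T=cam(n);W=np.linalg.inv(T);return cv2.projectPoints(np.array(P,float).reshape(-1,3),cv2.Rodrigues(W[:3,:3])[0],W[:3,3],K,D)[0].reshape(-1,2)
def crop(src,x,y,w,h,k,out):
    a=cv2.imread(src)[y:y+h,x:x+w];cv2.imwrite(out,cv2.resize(a,None,fx=k,fy=k,interpolation=cv2.INTER_CUBIC))
E
python3 - <<'E'
from h import *
crop("pics/top0.png",210,110,160,130,5,"pics/top0c.png")
crop("pics/scene0.png",190,190,160,120,5,"pics/scene0c.png")
E
```

```text
(no output)
```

View pics/top0c.png

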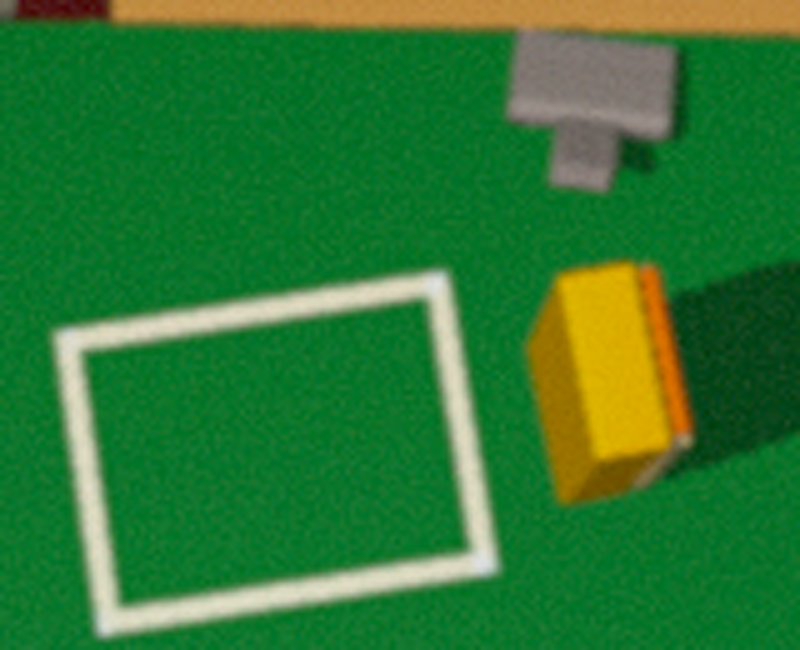

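View pics/scene0c.png

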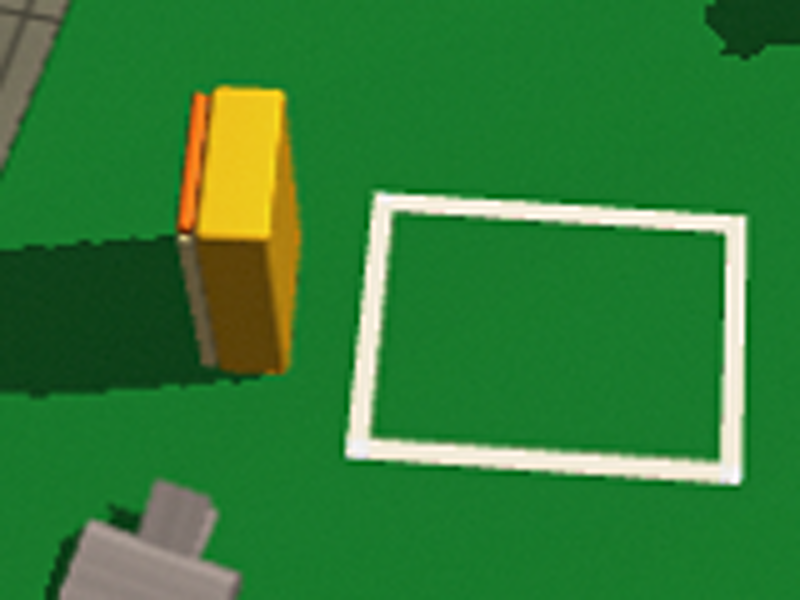

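The top crop shows tape outer corners at (53,330), (447,270), (498,574) and (98,636). The box's back feet are at (528,345) and (563,505), with its back top corners at (557,277) and (602,462). In the scene crop the tape corners are (373,192), (747,215), (740,485) and (345,457).

Run:
```python
from h import *
f=lambda L,o:(np.array(L)+.5)/5-.5+o
o=np.array([210,110]);t=up("top",f([(53,330),(447,270),(498,574),(98,636)],o),0)
o2=np.array([190,190]);s=up("scene",f([(373,192),(747,215),(740,485),(345,457)],o2),0)
t=t[[2,3,0,1]]
for n,q in(("top",t),("scene",s)):
    print(n,q[:,:2].tolist(),np.linalg.norm(q-np.roll(q,-1,0),axis=1),q.mean(0))
print("feet top",up("top",f([(528,345),(563,505)],o),0),"tops",up("top",f([(557,277),(602,462),(640,262),(670,445),(692,440)],o),.11))
print("foot scene",up("scene",f([(290,374)],o2),0),"tops",up("scene",f([(285,90),(270,240),(212,90),(198,238)],o2),.11))
print("clip tail",up("top",f([(550,187),(608,190),(510,120),(670,138)],o),.01))
print("seat",up("top",[(172,113),(387,118),(391,337),(163,336)],0))
print("mirror",up("top",[(320,300),(380,322)],[0.01,.0]),up("top",[(320,297),(385,317)],.124))
print("lota",up("top",[(281,314)],.1))
```

```text
top [[0.5497270054573723, -0.039969037174649266], [0.527485223287631, 0.10917259352819378], [0.6435287773127926, 0.1270106182276366], [0.66612628226424, -0.022450699607883977]] [0.1508 0.1174 0.1512 0.1177] [0.5967 0.0434 0.    ]
scene [[0.5534311824253644, -0.0411248491292151], [0.5298423812057799, 0.10752742082985439], [0.6457202499688381, 0.12516360586257017], [0.6681722811905485, -0.02287936351811154]] [0.1505 0.1172 0.1497 0.1162] [0.5993 0.0422 0.    ]
feet top [[ 0.6369 -0.0528  0.    ]
 [ 0.5756 -0.0648  0.    ]] tops [[ 0.6364 -0.0519  0.11  ]
 [ 0.5747 -0.0653  0.11  ]
 [ 0.6414 -0.0794  0.11  ]
 [ 0.5802 -0.0877  0.11  ]
 [ 0.5818 -0.095   0.11  ]]
foot scene [[ 0.6393 -0.0524  0.    ]] tops [[ 0.5798 -0.0633  0.11  ]
 [ 0.6407 -0.0521  0.11  ]
 [ 0.5858 -0.0891  0.11  ]
 [ 0.6456 -0.0768  0.11  ]]
clip tail [[ 0.6957 -0.0613  0.01  ]
 [ 0.6945 -0.0833  0.01  ]
 [ 0.722  -0.0466  0.01  ]
 [ 0.7148 -0.1074  0.01  ]]
seat [[ 0.7675  0.2215  0.    ]
 [ 0.7565 -0.1949  0.    ]
 [ 0.3422 -0.1863  0.    ]
 [ 0.3481  0.2281  0.    ]]
mirror [[ 0.411  -0.0566  0.01  ]
 [ 0.3694 -0.167   0.    ]] [[ 0.4233 -0.0447  0.124 ]
 [ 0.3915 -0.1453  0.124 ]]
lota [[0.3956 0.0157 0.1   ]]
```

drive_tool:
  deltas:
    - [0.7, -0.6, 0, -0.5, 150]
    - [0.7, -0.6, 0, -0.5, 150]
    - [0.7, -0.6, 0, -0.5, 150]
    - [0.7, -0.6, 0, -0.5, 150]
    - [0.7, -0.6, 0, -0.5, 150]
    - [0.7, -0.6, 0, -0.5, 150]
    - [0.7, -0.6, 0, -0.5, 150]
    - [0.7, -0.6, 0, -0.5, 150]
    - [0.7, -0.6, 0, -0.5, 150]
    - [0.7, -0.6, 0, -0.5, 150]
  newtons: 30

```text
time: 0.93
tcp_pos: [0.4276, 0.3915, 0.2309]
tool_rot: [0.26, 0.658, -0.26, 0.657]
contact_force: [0.5, 0.1, -0.7]
finger_gap: 0.412
```

drive_tool:
  deltas:
    - [0.45, -0.8, 0, -0.5, 150]
    - [0.45, -0.8, 0, -0.5, 150]
    - [0.45, -0.8, 0, -0.5, 150]
    - [0.45, -0.8, 0, -0.5, 150]
    - [0.45, -0.8, 0, -0.5, 150]
    - [0.45, -0.8, 0, -0.5, 150]
    - [0.45, -0.8, 0, -0.5, 150]
    - [0.45, -0.8, 0, -0.5, 150]
    - [0.45, -0.8, 0, -0.5, 150]
    - [0.45, -0.8, 0, -0.5, 150]

```text
time: 1.77
tcp_pos: [0.6069, 0.0717, 0.2308]
tool_rot: [0.421, 0.568, -0.422, 0.567]
contact_force: [0.8, 0.3, -0.7]
finger_gap: 0.411
```

drive_tool:
  deltas:
    - [0.05, -0.7, 0, -0.2, 150]
    - [0.05, -0.7, 0, -0.2, 150]
    - [0.05, -0.7, 0, -0.2, 150]
    - [0.05, -0.7, 0, -0.2, 150]
    - [0.05, -0.7, 0, -0.1, 150]
    - [0.05, -0.7, 0, 0, 150]
    - [0, -0.7, 0, 0, 150]
    - [0, -0.2, 0, 0, 150]
    - [0, 0, 0, 0, 150]
    - [0, 0, 0, 0, 150]

```text
time: 2.6
tcp_pos: [0.6185, -0.1301, 0.2308]
tool_rot: [0.447, 0.548, -0.447, 0.547]
contact_force: [0.2, -0.8, 0.1]
finger_gap: 0.411
```

drive_tool:
  deltas:
    - [0, 0, -0.5, 0, 150]
    - [0, 0, -0.5, 0, 150]
    - [0, 0, -0.5, 0, 150]
    - [0, 0, -0.5, 0, 150]
    - [0, 0, -0.5, 0, 150]
    - [0, 0, -0.5, 0, 150]
    - [0, 0, -0.5, 0, 150]
    - [0.05, 0, -0.05, 0, 150]
    - [0, 0, 0, 0, 150]
    - [0, 0, 0, 0, 150]

```text
time: 3.43
tcp_pos: [0.6218, -0.1289, 0.0899]
tool_rot: [0.447, 0.548, -0.446, 0.548]
contact_force: [-0.1, -0.1, 0.5]
finger_gap: 0.409
```

Run:
```python
from h import *
cv2.imwrite("pics/s1.png",env.grab_frame("scene")[:,:,::-1])
crop("pics/s1.png",170,100,200,150,4,"pics/s1c.png")
```

```text
(no output)
```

View pics/s1c.png

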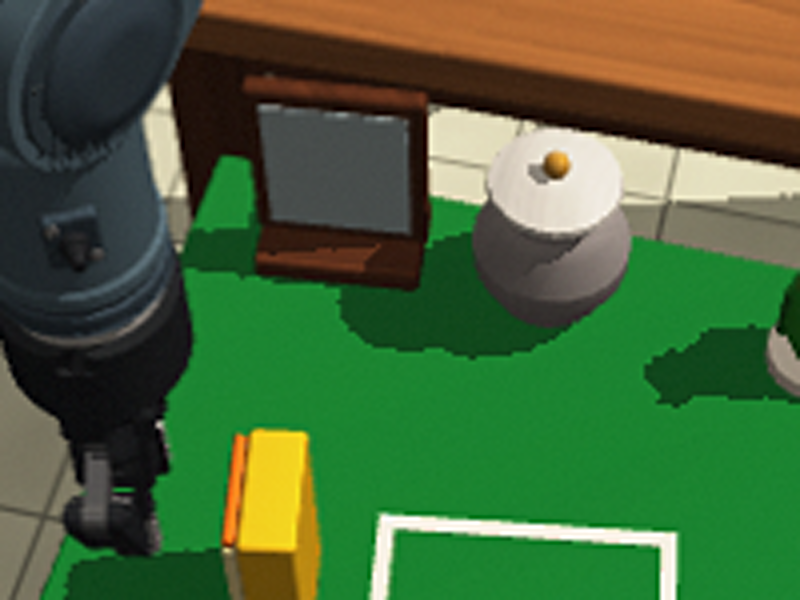

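The fingers are at the left, at about (110,530), clear of the cover and at the height of its top. The lota and mirror are clear.

drive_tool:
  deltas:
    - [-0.04, 0.2, -0.08, 0, 150]
    - [-0.04, 0.2, 0, 0, 150]
    - [-0.02, 0.1, 0, 0, 150]
    - [-0.02, 0.1, 0, 0, 150]
    - [-0.02, 0.1, 0, 0, 150]
    - [-0.02, 0.1, 0, 0, 150]
    - [-0.02, 0.1, 0, 0, 150]
    - [-0.02, 0.1, 0, 0, 150]
    - [-0.02, 0.1, 0, 0, 150]
    - [-0.02, 0.1, 0, 0, 150]

```text
time: 4.32
tcp_pos: [0.611, -0.0825, 0.086]
tool_rot: [0.447, 0.548, -0.447, 0.548]
contact_force: [0.5, -0.5, 0.1]
finger_gap: 0.414
```

drive_tool:
  deltas:
    - [-0.02, 0.1, 0, 0, 150]
    - [-0.02, 0.1, 0, 0, 150]
    - [-0.02, 0.1, 0, 0, 150]
    - [-0.02, 0.1, 0, 0, 150]
    - [-0.02, 0.1, 0, 0, 150]
    - [0, 0, 0, 0, 150]
    - [0, 0, 0, 0, 150]
    - [0, 0, 0, 0, 150]
    - [0, 0, 0, 0, 150]
    - [0, 0, 0, 0, 150]

```text
time: 5.15
tcp_pos: [0.6072, -0.0632, 0.0861]
tool_rot: [0.447, 0.548, -0.447, 0.548]
contact_force: [0.1, 0.3, -0.0]
finger_gap: 0.412
```

Run:
```python
from h import *
cv2.imwrite("pics/s2.png",env.grab_frame("scene")[:,:,::-1])
cv2.imwrite("pics/t2.png",env.grab_frame("top")[:,:,::-1])
crop("pics/s2.png",190,170,160,120,4,"pics/s2c.png")
```

```text
(no output)
```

View pics/s2c.png

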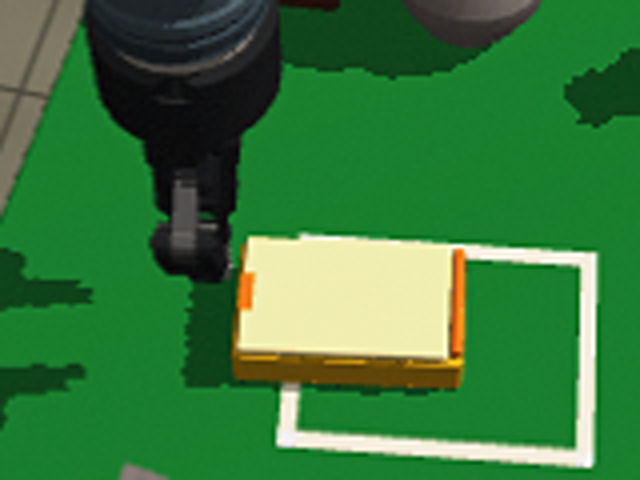

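The box lies cover up. Its near bottom corners are at crop (234,379) and (461,387), and its foot end sticks out past the tape's left side.

Run:
```python
from h import *
f=lambda L:(np.array(L)+.5)/4-.5+np.array([190,170])
a=up("scene",f([(234,379),(461,387)]),0);b=up("scene",f([(247,238),(464,250),(447,358),(237,353)]),.034)
C=np.array([.5980,.0428]);Y=np.array([-.153,.988]);X=np.array([.988,.153])
for p in np.r_[a,b]: print(p,"tape xy",(p[:2]-C)@X,(p[:2]-C)@Y)
# raw tape angle, both cameras' mean
```

```text
[ 0.639  -0.0514  0.    ] tape xy 0.026103972259241857 -0.0993243424518644
[0.6183 0.0562 0.    ] tape xy 0.022112083783984614 0.01016256472955244
[ 0.5802 -0.0587  0.034 ] tape xy -0.0331651781434598 -0.09755808489454254
[0.5629 0.0448 0.034 ] tape xy -0.03438045230057983 0.007377458751011013
[0.6213 0.049  0.034 ] tape xy 0.023970298110223682 0.002551100167516235
[ 0.6411 -0.0472  0.034 ] tape xy 0.028767676003788732 -0.09549113737185035
```

drive_tool:
  deltas:
    - [0.06, -0.4, 0, 0, 150]
    - [0.06, -0.4, 0, 0, 150]
    - [0, 0, 0, -0.45, 150]
    - [0, 0, -0.4, 0, 150]
    - [0, 0, -0.4, 0, 150]
    - [0, 0, -0.4, 0, 150]
    - [0, 0, -0.4, 0, 150]
    - [0, 0, -0.25, 0, 150]
    - [0, 0, 0, 0, 150]
    - [0, 0, 0, 0, 150]

```text
time: 6.08
tcp_pos: [0.6116, -0.0949, 0.0117]
tool_rot: [0.46, 0.537, -0.46, 0.537]
contact_force: [0.1, 1.0, 0.4]
finger_gap: 0.412
```

drive_tool:
  deltas:
    - [-0.03, 0.2, 0, 0, 150]
    - [-0.03, 0.2, 0, 0, 150]
    - [-0.03, 0.2, 0, 0, 150]
    - [-0.03, 0.2, 0, 0, 150]
    - [-0.03, 0.2, 0, 0, 150]
    - [-0.03, 0.2, 0, 0, 150]
    - [-0.03, 0.2, 0, 0, 150]
    - [-0.02, 0.15, 0, 0, 150]
    - [-0.02, 0.1, 0, 0, 150]
    - [-0.01, 0.05, 0, 0, 150]

```text
time: 6.92
tcp_pos: [0.6016, -0.0257, 0.0121]
tool_rot: [0.46, 0.537, -0.46, 0.537]
contact_force: [-0.2, -1.9, 0.6]
finger_gap: 0.413
```

drive_tool:
  deltas:
    - [0, 0, 0, 0, 150]
    - [0.03, -0.2, 0, 0, 150]
    - [0.06, -0.4, 0, 0, 150]
    - [0.06, -0.4, 0, 0, 150]
    - [0, 0, 0.8, 0, 150]
    - [0, 0, 0.8, 0, 150]
    - [0, -0.2, 0.8, 0, 150]
    - [0, -0.8, 0.8, 0, 150]
    - [0, -0.8, 0, 0, 150]
    - [0, -0.8, 0, 0, 150]

```text
time: 7.75
tcp_pos: [0.6095, -0.1697, 0.1404]
tool_rot: [0.461, 0.536, -0.458, 0.539]
contact_force: [-0.3, 0.4, -1.8]
finger_gap: 0.413
```

Run:
```python
from h import *
cv2.imwrite("pics/t3.png",env.grab_frame("top")[:,:,::-1])
cv2.imwrite("pics/s3.png",env.grab_frame("scene")[:,:,::-1])
crop("pics/t3.png",200,140,160,120,5,"pics/t3c.png")
```

```text
(no output)
```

View pics/t3c.png

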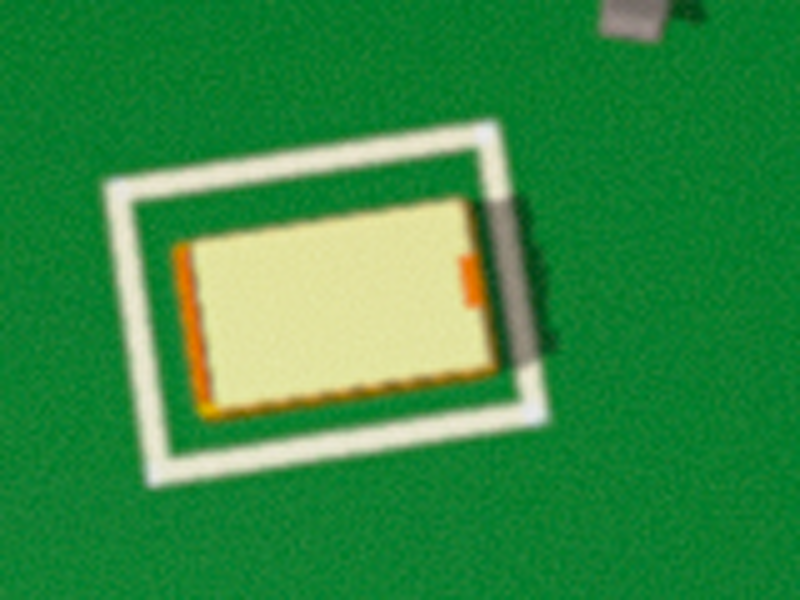

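View pics/s3.png

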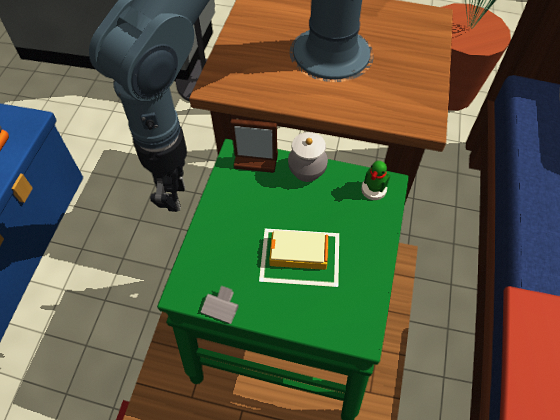

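The top crop shows the box (corners about (175,243), (468,198), (495,370), (205,418)) inside the tape (corners (103,180), (498,120), (550,422), (150,487)) with green visible all round. The cover is up, nothing else has moved, and the arm is clear.

Run:
```python
from h import *
s=env.sense();print(s["time"],s["tcp_pos"],s["contact_force"],np.abs(s["qd"]).max())
print(env.sign_off())
```

```text
7.85 [ 0.6055 -0.1784  0.1391] [-1.0365 -0.6513  0.4971] 0.06519958429113161
the job is handed in; nothing more can be done
None
```

The pill box now lies flat, cover up, inside the taped rectangle, and I handed the job in at about 7.9 s.

I tipped it over with the part-open fingers high on the cover side. Then I slid it about 45 mm into the tape by pushing on its foot end, and backed the arm away.

- **Fit:** the last pictures show a green gap between the box and the tape on all four sides, so no part sticks out past the outer edge. It lies off centre, nearer the robot-side edge of the tape. I judged this from the pictures and did not measure the final margins.
- **Other objects:** by eye, the lota, parrot, mirror and clip are where they started.
- **Forces:** the forces reported after each move were about 2 N or less.
- **Hand-in:** the arm was touching nothing, though it was still settling slightly (0.07 rad/s).
- **Disagreement:** the two cameras differed by about 2 to 3 mm on the tape's position, roughly their stated accuracy and well under the visible gaps. No check failed.

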